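# Longest plaque from the carrying rack to the display stand

## Task

Get the longest of the three painted plaques out of the carrying rack (the other two are square): a fixed board holds it down from above, so slide it forward along its groove, out from under the board towards the rack's open front, before lifting it. Stand it upright in the one empty groove of the open display stand, roughly centred along the groove, lowering it right to the bottom before you let go. Leave the other plaques, the brush pot and the paint jar where they are.

Things in the scene. Friction and masses are not known exactly. Their poses are not given: they have to be found in the camera images.
- large_center (a point): The longest plaque: painted plywood, 120 mm long, 10 mm thick, 80 mm high, about 0.12 kg, upright on its long edge in one of the rack's three grooves. Its front end is under or flush with the hold-down board; its rear end sticks out behind, at x = 102 to 115 mm in the rack's frame. This point is its centre, half-way up. Axes: x along its length (rear end +x), y through its thickness, z up.
- rack: Wooden carrying rack, fixed. Origin on the table under the middle of the hold-down board; x along the grooves, -x the open front (nearer the robot), z up. Base x = -115 to 128 mm, 142 mm wide. Grooves at y = -34, 0, 34 mm (one plaque each, order varies), 14 mm wide, floor z = 8 mm, tops z = 32 mm; a stop bar (x = 118 to 128 mm, top z = 33 mm) shuts them at the rear.
- rack_board (a point): The rack's fixed hold-down board; this point is its centre, axes as the rack's. It spans the rack's full width at rack x = -20 to 20 mm, underside 92 mm above the table (4 mm above the longest plaque's top), top at 104 mm, on a 12 mm thick post at each side (inner faces at y = -59 and 59 mm). In front of it and behind it the grooves are open from above.
- stand: Wooden display stand, fixed, nothing above it. Origin on the table at its centre; x along its grooves, z up. 100 mm long (x), 146 mm wide (y). Grooves at y = -45, 0, 45 mm, 14 mm wide, floor z = 8 mm, tops z = 32 mm, open at both ends. Two hold small plaques, one is empty; which one varies. Rack and stand may swap sides.
- strip: A paper strip, 96 x 11 mm and under 1 mm thick, fixed on the floor of the stand's empty groove. Origin at the middle of that groove's floor (8 mm above the table), x along the groove, y across it, z up.
- small1_center (a point): A painted plywood plaque, square, 70 mm long and 70 mm high, 10 mm thick, standing upright on edge in a groove, groove floor 8 mm above the table; one of four alike. This point is its centre, half-way up (35 mm above its lower edge). Axes: x along its length, y through its thickness, z up. It stands in the carrying rack.
- small2_center (a point): A painted plywood plaque, square, 70 mm long and 70 mm high, 10 mm thick, standing upright on edge in a groove, groove floor 8 mm above the table; one of four alike. This point is its centre, half-way up (35 mm above its lower edge). Axes: x along its length, y through its thickness, z up. It stands in the carrying rack.
- small3_center (a point): A painted plywood plaque, square, 70 mm long and 70 mm high, 10 mm thick, standing upright on edge in a groove, groove floor 8 mm above the table; one of four alike. This point is its centre, half-way up (35 mm above its lower edge). Axes: x along its length, y through its thickness, z up. It stands in the display stand.
- small4_center (a point): A painted plywood plaque, square, 70 mm long and 70 mm high, 10 mm thick, standing upright on edge in a groove, groove floor 8 mm above the table; one of four alike. This point is its centre, half-way up (35 mm above its lower edge). Axes: x along its length, y through its thickness, z up. It stands in the display stand.
- brushpot: A white pot, 64 mm across and 90 mm high, with brushes standing in it to 185 mm above the table. Origin at the centre of its underside, z up. It stands between rack and stand; not to be disturbed.
- paintjar: A small closed paint jar, 44 mm across, 62 mm high. Origin at the centre of its underside, z up. It stands between rack and stand; not to be disturbed.
There are look-alikes about, which are no part of the job. What is shaped like the part that bears large_center but pink or yellow is not meant.

How it is judged:
By the outcome, as a careful person would: the job done as asked, in the order asked, and still so for the second after the job is handed in, with the robot touching nothing.
It also fails if it takes over 56 s, if anything falls off the work surface, if the arm or the gripper's body presses on something with over 40 N, if the wrist force passes 120 N, or if a joint passes its speed limit or range.

## Robot

A 6-joint arm with a two-finger parallel gripper is mounted at the origin on the work surface. World frame = base frame: x ahead of the robot, y to its left, z up, the work surface at z = 0. Lengths are in m, angles in rad, forces in N, time in s.
With the tool pointing down it reaches from about 0.25 to 0.8 m from the base axis. Payload 3.9 kg.
Tool frame: the origin (TCP) lies on the front face of the gripper's body, between the roots of the fingers; the fingertips stand 73 mm ahead of it and the grasp point (between the pads) lies 54 mm ahead of it; z points along the fingers, x is the direction in which the jaws open and shut, and the axes are right-handed (so a half turn about z gives the same grasp; the last joint's range is limited). The gripper opens to 85 mm and grips with 20 to 120 N. Pads are 22 mm wide; open, the fingers measure 114 mm over their backs; the gripper's body (76 mm by 85 mm) begins 54 mm behind the grasp point. The pads swing forward as they close: fully open they stand 13 mm farther back than shut.
Start: joints at [1.22, 0.26, -0.138, 1.173, 0, 1.571], TCP at [0.18, 0.493, 0.304] pointing down, gripper open.
Joint ranges: [-2.78, 2.78], [-0.83, 1.72], [-1.28, 1.37], [-1.9, 2.12], [-1.57, 1.48], [-3.14, 3.14]. Speed limits (rad/s): [2.57, 2.57, 3.14, 3.14, 3.14, 3.14].

## Interface

Orientations are given as a rotation vector (axis times angle).
In Python, from rig import telemetry, read_camera, camera_model, r, finder gives the robot as it stands.
- The arm moves only by the tool play_rows, never from a script. Its argument "moves" is a list of rows, each an object with "linear": the shift along the tool's x, y, z in mm, a list of three; "delta_rot": the turn, a rotation vector about the tool's x, y, z in degrees, a list of three. In form: [{"linear": [dx, dy, dz], "delta_rot": [ax, ay, az]}, ...]. A call has 1 to 20 rows; each row shifts and turns the pose as measured when the row begins, along the tool's axes as they then stand; what a row does not reach is not made up. A row lasts 1/10 s, in which the tool goes at most 50 mm and 8.59 degrees, less where a joint would pass 70% of its speed; a pose out of reach is approached as far as the arm can. A call with a gripper value outside its range is refused whole. "grip" is the opening, from -1 (shut) to 1 (fully open), set as the call begins (left out, the last holds). The fingers move at their own pace and stop on an object; "force" is the grip in N (left out, the last holds). Time passes only in rows, so rows that do not move let the fingers close. It gives the time, the measured TCP pose, the force and the opening at its end, in the units of the state.
- telemetry.sense(): the state, without advancing time (a new reading comes with each control period).
- read_camera(name): name is "scene" or "top" or "wrist"; returns the picture (384x512x3 uint8, red, green, blue); there is no depth.
- camera_model(name): a dict with "fx", "fy", "cx", "cy" (pixels), "k1" (the pictures are not rectified: a ray, as slopes to the right and down, at radius r is drawn at 1 + k1 r^2 times it, then the intrinsics apply), "R" (3x3) and "t" (3): a world point X has camera coordinates R X + t; the wrist camera has in their place "hand_eye" (4x4, takes a point from camera to tool coordinates, whose origin is the TCP and whose axes are the tool frame's). Camera axes: x right, y down, z forward; pixel columns grow to the right and rows downward; lengths in m; the calibration is good to about 2 mm. A picture is of the moment at which its call begins: read the wrist's pose just before it. camera_model takes no time and is no camera call.
- r.close_job(): hands the job in, once; it reports no verdict.
Trained networks look in the newest picture that a camera, given by its name, has taken for a name from the list of things; names that differ only in an ending like _2 or _b are one class to them, and where a whole thing is asked for, a point or a joint stands for the part that bears it (a point fixed in the world has none). Each returns a list of dicts, best first, with "conf" (0 to 1); they miss things now and then, are a little off and sometimes report something else, mostly with a low value. They report only what shows in the picture. A call takes as long as a camera call. They do not tell look-alikes from the thing itself.
- finder.outline_of(camera, label): "region" (384x512 bool, what is visible of it) and "position" ([column, row] in pixels, amid what is visible of it).
The state is a dict: "time_s": time; "joint_pos": joint angles; "joint_vel": joint speeds; "joint_efforts": joint torques, N m; "eef_pos": TCP position; "tool_rot": TCP orientation; "wrist_force": force on the tool from outside, world axes, zero at the start; "moment": the same for the moment, N m; "width": finger opening in m.
Only numpy, scipy, OpenCV 4.12 (cv2) and the standard library are available. Lean on these libraries where they do the work, as an engineer would, in place of code of your own. Each camera call takes 0.05 s, during which the arm holds its last target. There are 200 camera calls.

## Working session

There is one attempt and no reset: what is moved stays moved. The work goes in short steps, Python scripts to look and compute and a tool call to move; the robot and the scene stay as the last step left them, time stands still between calls to the robot, and variables do not carry over. Pictures are saved under pics/ and viewed, about 8 in all and at most 12, crops included, and the job is handed in when it is done.

Besides the shell and the picture viewer there is one more tool, called after "Emit:" in YAML: its name, and indented under it one key for each argument. play_rows: Moves the arm, as the interface text tells. Its arguments: {"type":"object","properties":{"moves":{"type":"array"},"grip":{"type":"number"},"force":{"type":"number"}},"required":["moves"]}

```bash
mkdir -p pics; ls; python3 - <<'E'
from rig import telemetry, read_camera, camera_model, r, finder
import cv2
print(telemetry.sense())
for c in ("scene","top","wrist"):
    im=read_camera(c); cv2.imwrite(f"pics/{c}0.png",im[:,:,::-1]); print(c,camera_model(c))
    for l in ("large_center","rack","rack_board","stand","strip","small1_center","brushpot","paintjar"):
        if c=="wrist": continue
        for d in finder.outline_of(c,l): print(c,l,round(d["conf"],2),d["position"],d["region"].sum())
a=cv2.imread("pics/scene0.png");b=cv2.imread("pics/top0.png")
cv2.imwrite("pics/both0.png",cv2.resize(b,(800,600),interpolation=cv2.INTER_CUBIC))
cv2.imwrite("pics/scene0b.png",cv2.resize(a,(800,600),interpolation=cv2.INTER_CUBIC))
E
```

```text
pics
{'time_s': 0.0, 'joint_pos': array([ 1.22000252e+00,  2.60677575e-01, -1.39367472e-01,  1.17270459e+00,
       -2.77002321e-05,  1.57082401e+00]), 'joint_vel': array([0.00081834, 0.00075439, 0.00081244, 0.000266  , 0.00028419,
       0.00185504]), 'joint_efforts': array([ 2.15178014e-03, -4.05675960e+01,  2.53924048e+01,  1.86918204e-02,
        3.22951319e-04, -7.71786741e-07]), 'eef_pos': array([0.18023374, 0.49251839, 0.30306875]), 'tool_rot': array([ 2.57408619e+00,  1.79902923e+00, -2.48903307e-03]), 'wrist_force': array([ 0.02731047, -0.40740695,  0.72917462]), 'moment': array([ 0.03734951,  0.02649966, -0.03652547]), 'width': 0.08565654543652276}
scene {'fx': 364.51169395001875, 'fy': 364.51169395001875, 'cx': 254.9227668280689, 'cy': 192.4623840585955, 'k1': -0.09500376524533097, 'R': array([[-0.36450555,  0.9311986 , -0.00220906],
       [ 0.69995765,  0.27242316, -0.66018551],
       [-0.61416202, -0.24218753, -0.75109934]]), 't': array([ 0.22681314, -0.32459489,  1.20439329])}
scene large_center 0.86 [254.1, 282.3] 1195
scene large_center 0.8 [291.3, 154.5] 413
scene 
[... 1161 characters left out ...]
nd 0.34 [241.0, 171.6] 694
top strip 0.64 [176.4, 204.1] 80
top strip 0.33 [164.9, 205.6] 1798
top small1_center 0.69 [294.9, 191.3] 205
top brushpot 0.75 [241.7, 169.2] 692
top paintjar 0.76 [236.3, 222.6] 230
wrist {'fx': 331.0776995547704, 'fy': 331.0776995547704, 'cx': 256.24437476267474, 'cy': 191.28786762680156, 'k1': 0.02714233082378021, 'hand_eye': array([[ 9.99999997e-01,  6.10682164e-05,  4.46321804e-05,
        -7.20883554e-04],
       [-7.13409806e-05,  9.57560148e-01,  2.88233511e-01,
        -7.38054810e-02],
       [-2.51360908e-05, -2.88233514e-01,  9.57560150e-01,
        -6.94565305e-02],
       [ 0.00000000e+00,  0.00000000e+00,  0.00000000e+00,
         1.00000000e+00]])}
```

View pics/both0.png

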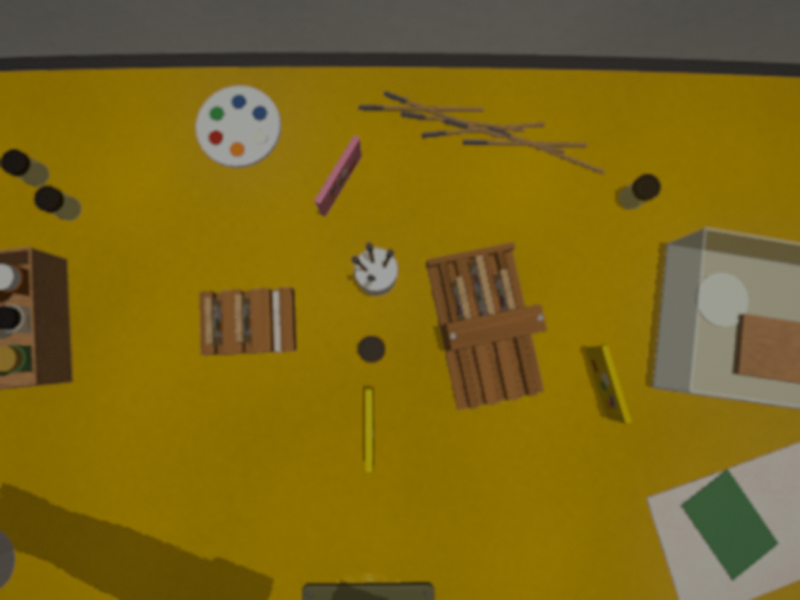

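View pics/scene0b.png

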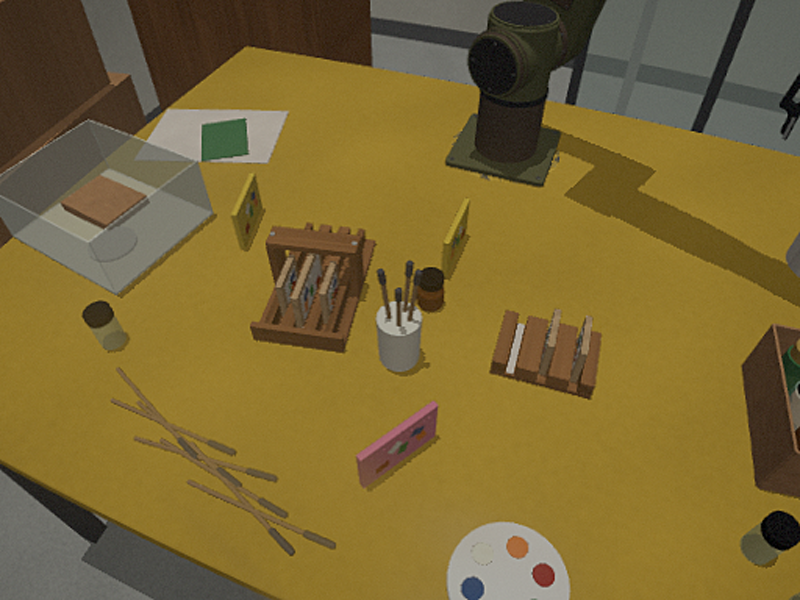

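The top view shows three long-plaque-shaped things outside the rack: pink (340,175 in the 800-px view), yellow (368,430) and yellow (610,385). All three are look-alikes. The plaque wanted is the unpainted-edge one in the rack's middle groove, around (483,285). It is the longest and reaches furthest back. The stand's empty groove with the white strip is at (277,320).

```bash
cat > h.py <<'E'
import numpy as np, cv2
from scipy.spatial.transform import Rotation as Rn
from scipy.optimize import least_squares
from rig import telemetry, read_camera, camera_model, r, finder
def cam(name,s=None):
    m=camera_model(name)
    if "R" in m: return m,np.array(m["R"]),np.array(m["t"])
    T=np.eye(4);T[:3,:3]=Rn.from_rotvec(s["tool_rot"]).as_matrix();T[:3,3]=s["eef_pos"]
    W=np.linalg.inv(T@np.array(m["hand_eye"]));return m,W[:3,:3],W[:3,3]
def proj(c,X):
    m,R,t=c;p=np.atleast_2d(X)@R.T+t;p=p[:,:2]/p[:,2:];p=p*(1+m["k1"]*(p**2).sum(1))[:,None]
    return p*[m["fx"],m["fy"]]+[m["cx"],m["cy"]]
def at(c,uv,z):
    return np.array([list(least_squares(lambda q:(proj(c,[q[0],q[1],z])[0]-u),[.5,0]).x) for u in np.atleast_2d(uv)])
def place(P,x,y,th):
    P=np.atleast_2d(P).astype(float);c,s=np.cos(th),np.sin(th)
    return np.c_[x+c*P[:,0]-s*P[:,1],y+s*P[:,0]+c*P[:,1],P[:,2]]
def fit(c,P,uv,g):
    f=lambda q:(proj(c,place(P,*q))-uv).ravel()
    o=least_squares(f,g,loss="soft_l1");return o.x,np.abs(o.fun).reshape(-1,2).max(1).round(1)
E
python3 - <<'E'
from h import *
c=cam("top"); k=1.5625
P=np.array([[20,71,104],[20,-71,104],[-20,-71,104],[-20,71,104],[128,71,33],[128,-71,33],[-115,71,32],[-115,-71,32]])/1e3
uv=np.array([[443,325],[542,307],[547,329],[450,346],[428,262],[513,245],[460,408],[542,390]])/k
print("rack",fit(c,P,uv,[.5,-.15,.2]))
P=np.array([[50,73,32],[50,-73,32],[-50,-73,32],[-50,73,32],[0,-45,8]])/1e3
uv=np.array([[200,293],[294,288],[296,350],[202,355],[277,320]])/k
print("stand",fit(c,P,uv,[.5,.15,0]))
print("large rear",at(c,np.array([[481,257]])/k,.088),"pot",at(c,np.array([[376,271]])/k,.09),"jar",at(c,np.array([[371,349]])/k,.062))
E
```

```text
rack (array([ 0.49602268, -0.18740876,  0.19752158]), array([1.3, 2.2, 1. , 2.8, 2.1, 2.2, 2.2, 3.4]))
stand (array([0.50956525, 0.18718543, 0.05577721]), array([0.6, 0.8, 0.4, 0.6, 1.4]))
large rear [[ 0.60077165 -0.17029465]] pot [[ 0.57942944 -0.01438294]] jar [[ 0.4654749  -0.00636257]]
```

```bash
cat >> h.py <<'E'
def plan(target,yaw,s=None):
    "target TCP xyz; tool z down, tool x toward world heading yaw. prints turn (deg about tool axes), shift (mm, tool axes after turn)"
    s=s or telemetry.sense();R0=Rn.from_rotvec(s["tool_rot"]).as_matrix()
    x=np.array([np.cos(yaw),np.sin(yaw),0]);z=np.array([0,0,-1.]);best=None
    for sg in (1,-1):
        R=np.c_[sg*x,np.cross(z,sg*x),z]
        d=Rn.from_matrix(R0.T@R).as_rotvec(degrees=True)
        if best is None or np.linalg.norm(d)<np.linalg.norm(best[0]): best=(d,R,sg)
    d,R,sg=best;D=np.asarray(target)-s["eef_pos"]
    print("turn",d.round(1),"shift after",(R.T@D*1e3).round(1),"shift now axes",(R0.T@D*1e3).round(1),"sg",sg,"t",round(s["time_s"],2))
E
python3 - <<'E'
from h import *
s=telemetry.sense();print(Rn.from_rotvec(s["tool_rot"]).as_matrix().round(2))
R=(0.496,-.187,.1975)
p=place([[.02,0,.32]],*R)[0];print(p);plan(p,R[2]+np.pi/2)
E
```

```text
[[ 0.34  0.94 -0.  ]
 [ 0.94 -0.34 -0.  ]
 [-0.   -0.   -1.  ]]
[ 0.5156112  -0.18307563  0.32      ]
turn [ -0.    0.  -31.4] shift after [-728.7  196.   -16.1] shift now axes [-519.7  547.1  -16.1] sg 1 t 0.95
```

Emit:
play_rows:
  moves:
    - {"linear": [0,0,0],"delta_rot": [0,0,-7.85]}
    - {"linear": [0,0,0],"delta_rot": [0,0,-7.85]}
    - {"linear": [0,0,0],"delta_rot": [0,0,-7.85]}
    - {"linear": [0,0,0],"delta_rot": [0,0,-7.85]}
    - {"linear": [-46,12,0],"delta_rot": [0,0,0]}
    - {"linear": [-46,12,0],"delta_rot": [0,0,0]}
    - {"linear": [-46,12,0],"delta_rot": [0,0,0]}
    - {"linear": [-46,12,0],"delta_rot": [0,0,0]}
    - {"linear": [-46,12,-1],"delta_rot": [0,0,0]}
    - {"linear": [-46,12,-1],"delta_rot": [0,0,0]}
    - {"linear": [-46,12,-1],"delta_rot": [0,0,0]}
    - {"linear": [-46,12,-1],"delta_rot": [0,0,0]}
    - {"linear": [-46,12,-1],"delta_rot": [0,0,0]}
    - {"linear": [-46,12,-1],"delta_rot": [0,0,0]}
    - {"linear": [-46,12,-1],"delta_rot": [0,0,0]}
    - {"linear": [-46,12,-1],"delta_rot": [0,0,0]}
    - {"linear": [-46,12,-1],"delta_rot": [0,0,0]}
    - {"linear": [-46,12,0],"delta_rot": [0,0,0]}
    - {"linear": [-40,12,0],"delta_rot": [0,0,0]}
    - {"linear": [-40,12,0],"delta_rot": [0,0,0]}
  grip: -0.43

```text
time_s: 2.95
eef_pos: [0.5409, -0.1901, 0.314]
tool_rot: [1.947, 2.458, 0.022]
wrist_force: [0.4, 0.0, -0.4]
width: 0.0238
```

```bash
python3 - <<'E'
from h import *
R=(0.496,-.187,.1975)
s=telemetry.sense();im=read_camera("wrist");np.savez("w1.npz",**{k:s[k] for k in("eef_pos","tool_rot")})
cv2.imwrite("pics/w1.png",cv2.resize(im[:,:,::-1],(800,600),interpolation=cv2.INTER_CUBIC))
print(s["eef_pos"],s["width"],s["time_s"]);plan(place([[.02,0,.32]],*R)[0],R[2]+np.pi/2)
E
```

```text
[ 0.54085092 -0.19013801  0.31403274] 0.023781848104877257 2.95
turn [1.  0.1 1.7] shift after [ 18.1 -25.9  -6.7] shift now axes [ 18.8 -25.2  -7.2] sg 1 t 3.0
```

View pics/w1.png

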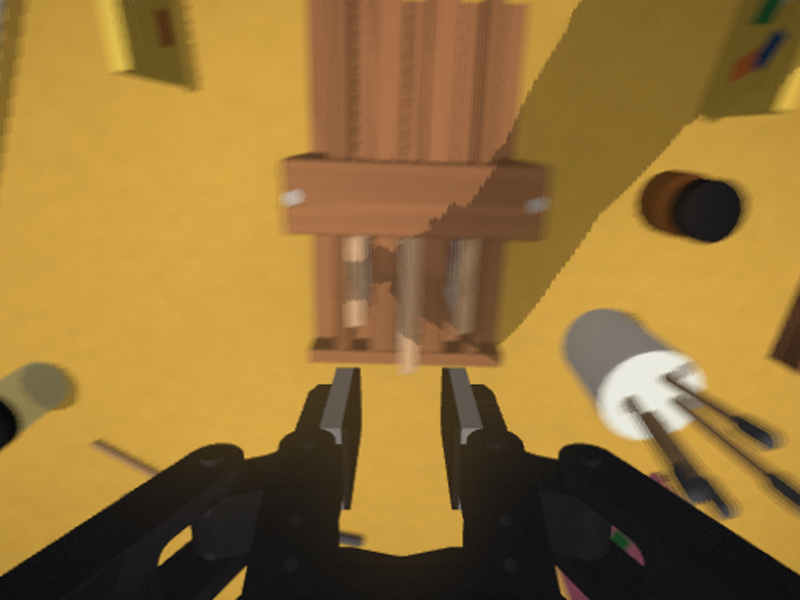

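```bash
python3 - <<'E'
from h import *
R=(0.496,-.187,.1975); k=1.5625
c=cam("wrist",np.load("w1.npz"))
P=np.array([[20,-71,104],[20,71,104],[-20,-71,104],[-20,71,104],[128,-71,33],[128,71,33]])/1e3
uv=np.array([[288,235],[548,240],[286,160],[551,165],[311,362],[499,364]])/k
q,e=fit(c,P,uv,R);print("rack",q,e)
def inr(p): 
    d=p-q[:2];C,S=np.cos(q[2]),np.sin(q[2]);return (d@np.array([[C,-S],[S,C]])*1e3).round(1)
print("large rear/near board",inr(at(c,np.array([[406,372],[410,237]])/k,.088)),"smalls",inr(at(c,np.array([[354,327],[465,333]])/k,.078)))
plan(place([[.095,0,.2]],*q)[0],q[2]+np.pi/2)
s=telemetry.sense();im=read_camera("wrist");np.savez("w2.npz",**{k:s[k] for k in("eef_pos","tool_rot")})
c=cam("wrist",s)
im=im[:,:,::-1].copy()
for a in (P,np.array([[-115,-71,32],[-115,71,32],[110,-5,88],[110,5,88],[20,-5,88],[20,5,88]])/1e3):
  for u in proj(c,place(a,*q)): cv2.circle(im,tuple(u.round().astype(int)),2,(255,0,255),-1)
cv2.imwrite("pics/w2.png",cv2.resize(im[0:260,140:400],(800,800))[:600])
E
```

```text
rack [ 0.49797905 -0.18987581  0.20639092] [1.2 0.6 2.2 3.2 0.7 3.6]
large rear/near board [[107.9  -3.3]
 [ 22.6  -3.4]] smalls [[ 82.4 -36.5]
 [ 84.8  33.4]]
turn [1.  0.1 1.2] shift after [ 15.3  50.6 113.3] shift now axes [ 14.5  49.  114.1] sg 1 t 3.0
```

View pics/w2.png

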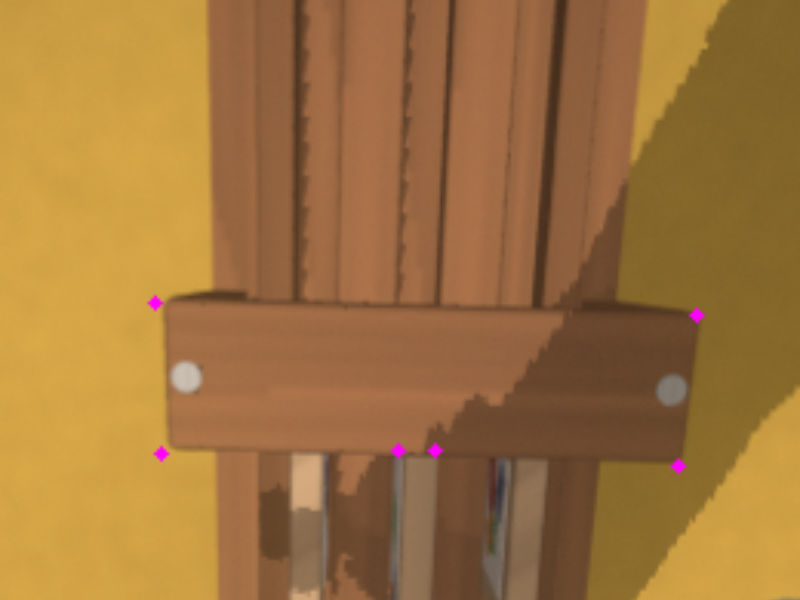

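Emit:
play_rows:
  moves:
    - {"linear": [4,12,20],"delta_rot": [1,0.1,1.2]}
    - {"linear": [4,13,20],"delta_rot": [0,0,0]}
    - {"linear": [4,13,20],"delta_rot": [0,0,0]}
    - {"linear": [3,12,20],"delta_rot": [0,0,0]}
    - {"linear": [0,0,0],"delta_rot": [0,0,0]}
    - {"linear": [0,0,0],"delta_rot": [0,0,0]}

```text
time_s: 3.65
eef_pos: [0.589, -0.1663, 0.2315]
tool_rot: [-1.982, -2.43, -0.001]
wrist_force: [0.2, -0.7, 1.2]
width: 0.0244
```

```bash
python3 - <<'E'
from h import *
q=[0.49797905,-0.18987581,0.20639092]
plan(place([[.095,0,.2]],*q)[0],q[2]+np.pi/2)
s=telemetry.sense();im=read_camera("wrist");np.savez("w3.npz",**{k:s[k] for k in("eef_pos","tool_rot")})
print(s["eef_pos"])
c=cam("wrist",s);print(proj(c,place(np.array([[108,0,88],[20,0,88],[60,0,88]])/1e3,*q)))
cv2.imwrite("pics/w3.png",cv2.resize(im[:300,60:460,::-1],(800,600),interpolation=cv2.INTER_CUBIC))
E
```

```text
turn [-0.2 -0.3 -0.2] shift after [-4.5  1.  31.5] shift now axes [-4.6  1.1 31.5] sg 1 t 3.65
[ 0.58904572 -0.16626172  0.23148091]
[[249.47368318 225.23521462]
 [248.08893412  92.45958317]
 [248.76715071 156.74965686]]
```

View pics/w3.png

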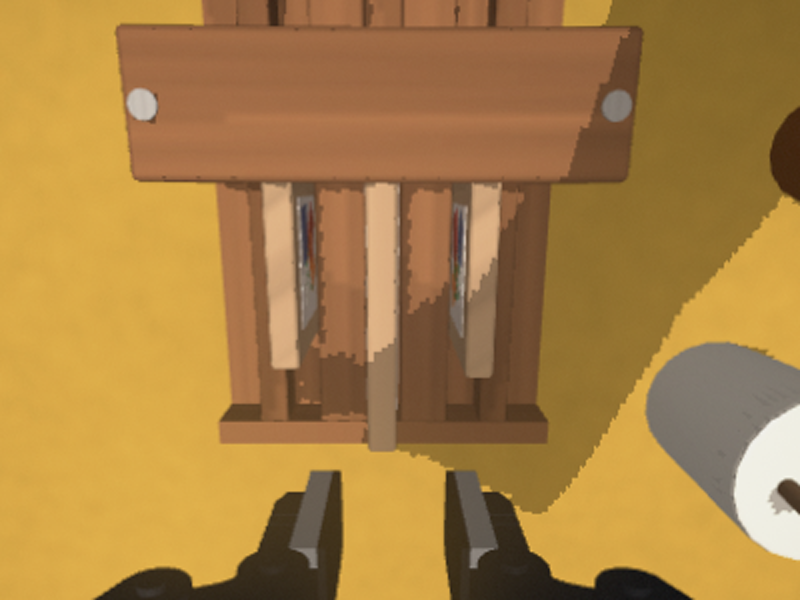

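The crop confirms the identity. The plaque at crop (383,315), in the rack's middle groove, runs from under the board (row 183) to behind the stop bar (row 449). The outer two are visibly shorter, with rear ends at rows 368 and 376.

```bash
python3 - <<'E'
from h import *
s=np.load("w3.npz");c=cam("wrist",s)
px=lambda a:np.array(a)/2+[60,0]
a=at(c,px([[382.5,449],[383,184]]),.088);d=a[0]-a[1];th=np.arctan2(d[1],d[0]);print(a,"len",np.linalg.norm(d),"yaw",th)
P=np.array([[20,-71,104],[20,71,104],[-20,-71,104],[-20,71,104],[128,-71,33],[128,71,33]])/1e3
q,e=fit(c,P,px([[134,180],[628,180],[117,27],[643,27],[219,443],[547,443]]),[.498,-.19,.206]);print(q,e)
u=np.array([np.cos(th),np.sin(th)]);g=a[0]-.014*u
print("grasp",g);plan([*g,.130],th+np.pi/2)
# board near edge at plaque
for z in(.092,.104): print(at(c,px([[383,182]]),z))
E
```

```text
[[ 0.60290528 -0.16664583]
 [ 0.51686698 -0.18377393]] len 0.0877266269764446 yaw 0.19650632795072864
[ 0.49733962 -0.18829459  0.2010549 ] [2.2 1.7 2.9 2.2 0.6 0.5]
grasp [ 0.58917472 -0.16937925]
turn [-0.2 -0.3  0.3] shift after [ -3.1  -0.3 101.5] shift now axes [ -3.6  -0.  101.5] sg 1 t 3.7
[[ 0.51630201 -0.18385109]]
[[ 0.51633112 -0.1837361 ]]
```

Emit:
play_rows:
  moves:
    - {"linear": [-3.5,0,20],"delta_rot": [-0.2,-0.3,0.3]}
    - {"linear": [0,0,22],"delta_rot": [0,0,0]}
    - {"linear": [0,0,22],"delta_rot": [0,0,0]}
    - {"linear": [0,0,22],"delta_rot": [0,0,0]}
    - {"linear": [0,0,19],"delta_rot": [0,0,0]}
    - {"linear": [0,0,0],"delta_rot": [0,0,0]}

```text
time_s: 4.3
eef_pos: [0.5914, -0.1722, 0.1343]
tool_rot: [1.986, 2.416, 0.008]
wrist_force: [-0.5, -0.2, -0.2]
width: 0.0245
```

Emit:
play_rows:
  moves:
    - {"linear": [0,0,0],"delta_rot": [0,0,0]}
    - {"linear": [0,0,0],"delta_rot": [0,0,0]}
    - {"linear": [0,0,0],"delta_rot": [0,0,0]}
  grip: -1
  force: 30

```text
time_s: 4.6
eef_pos: [0.5911, -0.1712, 0.1375]
tool_rot: [1.986, 2.417, 0.013]
wrist_force: [-0.2, 0.3, -2.4]
width: 0.0096
```

```bash
python3 - <<'E'
from h import *
s=telemetry.sense();print(s["eef_pos"],s["width"],s["wrist_force"],s["time_s"])
th=.1965;u=np.array([np.cos(th),np.sin(th)])
print("x ahead of board rear edge mm",(s["eef_pos"][:2]-[.5163,-.1838])@u*1e3)
plan(s["eef_pos"],.1965+np.pi/2)
E
```

```text
[ 0.59114568 -0.1711869   0.13753739] 0.009589943257512949 [-0.20767603  0.32577413 -2.37940089] 4.6
x ahead of board rear edge mm 75.86790155896855
turn [ 0.9  0.3 -0.1] shift after [0. 0. 0.] shift now axes [0. 0. 0.] sg 1 t 4.6
```

Emit:
play_rows:
  moves:
    - {"linear": [0,-8,0],"delta_rot": [0,0,0]}
    - {"linear": [0,-8,0],"delta_rot": [0,0,0]}
    - {"linear": [0,-8,0],"delta_rot": [0,0,0]}

```text
time_s: 4.9
eef_pos: [0.5692, -0.1756, 0.1394]
tool_rot: [1.98, 2.414, 0.02]
wrist_force: [0.4, 3.0, -1.5]
width: 0.0097
```

```bash
python3 - <<'E'
from h import *
s=telemetry.sense();print(s["eef_pos"],s["width"],s["wrist_force"],s["time_s"])
th=.1965;u=np.array([np.cos(th),np.sin(th)])
print("x ahead of board rear edge mm",(s["eef_pos"][:2]-[.5163,-.1838])@u*1e3)
plan(s["eef_pos"],.1965+np.pi/2)
E
```

```text
[ 0.56918202 -0.17559434  0.13938734] 0.009673175433223376 [ 0.37965758  3.00283838 -1.51497652] 4.9
x ahead of board rear edge mm 53.46641445542393
turn [1.3 0.4 0. ] shift after [0. 0. 0.] shift now axes [0. 0. 0.] sg 1 t 4.9
```

Emit:
play_rows:
  moves:
    - {"linear": [0,-7,2],"delta_rot": [1.2,0.3,0]}
    - {"linear": [0,-8,2],"delta_rot": [0,0,0]}
    - {"linear": [0,-8,1],"delta_rot": [0,0,0]}
    - {"linear": [0,-7,0],"delta_rot": [0,0,0]}
    - {"linear": [0,0,0],"delta_rot": [0,0,0]}

```text
time_s: 5.4
eef_pos: [0.5394, -0.1819, 0.1364]
tool_rot: [1.989, 2.425, 0.009]
wrist_force: [-1.3, 1.4, -1.7]
width: 0.0095
```

```bash
python3 - <<'E'
from h import *
s=telemetry.sense();print(s["eef_pos"],s["width"],s["wrist_force"],s["time_s"])
th=.1965;u=np.array([np.cos(th),np.sin(th)])
print("x ahead of board rear edge mm",(s["eef_pos"][:2]-[.5163,-.1838])@u*1e3)
plan(s["eef_pos"],.1965+np.pi/2)
E
```

```text
[ 0.53938193 -0.18194187  0.13642292] 0.009519685931873549 [-1.28646472  1.42132031 -1.72928014] 5.4
x ahead of board rear edge mm 23.000512038720327
turn [0.5 0.  0. ] shift after [0. 0. 0.] shift now axes [0. 0. 0.] sg 1 t 5.4
```

Emit:
play_rows:
  moves:
    - {"linear": [0,0,2],"delta_rot": [0,0,0]}
    - {"linear": [0,0,0],"delta_rot": [0,0,0]}

```text
time_s: 5.6
eef_pos: [0.5392, -0.182, 0.1361]
tool_rot: [1.989, 2.424, 0.01]
wrist_force: [0.6, 3.0, -2.4]
width: 0.0098
```

Emit:
play_rows:
  moves:
    - {"linear": [0,0,0],"delta_rot": [0,0,0]}
    - {"linear": [0,0,0],"delta_rot": [0,0,0]}
    - {"linear": [0,0,-15],"delta_rot": [0,0,0]}
    - {"linear": [0,0,-35],"delta_rot": [0,0,0]}
    - {"linear": [0,0,-35],"delta_rot": [0,0,0]}
    - {"linear": [0,-30,-5],"delta_rot": [0,0,0]}
    - {"linear": [0,-30,0],"delta_rot": [0,0,0]}
    - {"linear": [0,-27,0],"delta_rot": [0,0,0]}
    - {"linear": [0,0,0],"delta_rot": [0,0,0]}
    - {"linear": [0,0,0],"delta_rot": [0,0,0]}
  grip: -0.43

```text
time_s: 6.6
eef_pos: [0.4514, -0.2051, 0.2276]
tool_rot: [1.988, 2.415, -0.012]
wrist_force: [0.4, 0.6, -0.5]
width: 0.0243
```

```bash
python3 - <<'E'
from h import *
s=telemetry.sense();im=read_camera("wrist");np.savez("w4.npz",**{k:s[k] for k in("eef_pos","tool_rot")})
print(s["eef_pos"],s["time_s"],s["width"])
th=.1965;u=np.array([np.cos(th),np.sin(th)])
print("rack x mm",(s["eef_pos"][:2]-[.5163,-.1838])@u*1e3+20)
plan(s["eef_pos"],th+np.pi/2)
cv2.imwrite("pics/w4.png",cv2.resize(im[:300,60:460,::-1],(800,600),interpolation=cv2.INTER_CUBIC))
E
```

```text
[ 0.45138594 -0.20508142  0.22764035] 6.6 0.024251907098377358
rack x mm -47.81978529882636
turn [ 0.1  0.8 -0.2] shift after [-0.2  0.1 -0.2] shift now axes [-0.2  0.1 -0.2] sg 1 t 6.65
```

View pics/w4.png

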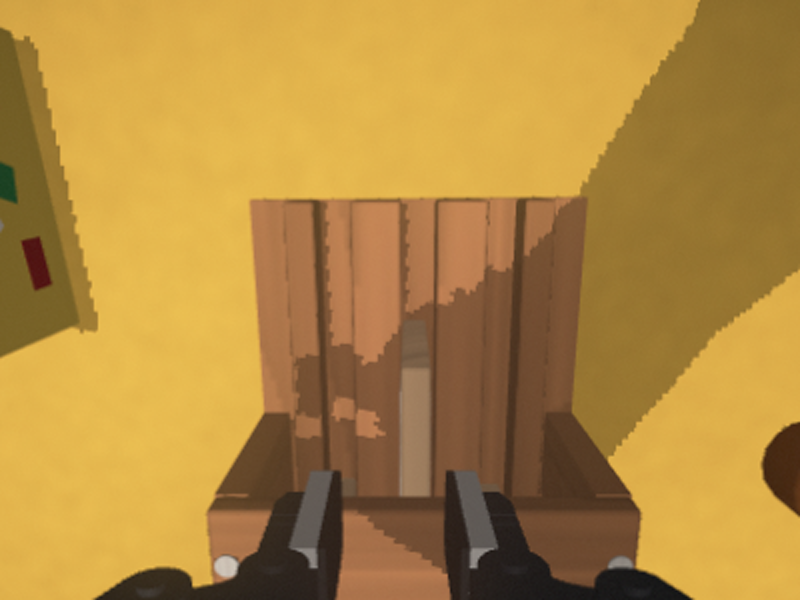

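The front of the plaque now shows ahead of the board. Its top edge runs from crop (416,367) to (417,496).

```bash
python3 - <<'E'
from h import *
s=np.load("w4.npz");c=cam("wrist",s);px=lambda a:np.array(a)/2+[60,0]
a=at(c,px([[417,496],[416.5,367]]),.088);d=a[0]-a[1];th=np.arctan2(d[1],d[0]);print(a,np.linalg.norm(d),"yaw",th)
b=at(c,px([[417,497]]),.104)[0]; b2=at(c,px([[417,510]]),.104)[0];print("board front",b,b2)
th=.1965;u=np.array([np.cos(th),np.sin(th)]);print("front end to board rear-edge ref, rack x",(a[1]-[.5163,-.1838])@u*1e3+20,(b2-[.5163,-.1838])@u*1e3+20)
g=a[1]+.018*u;plan([*g,.130],th+np.pi/2)
E
```

```text
[[ 0.47999625 -0.19333514]
 [ 0.434486   -0.2029107 ]] 0.046506702771397145 yaw 0.20737947030635775
board front [ 0.47255557 -0.19520788] [ 0.47708185 -0.19427307]
front end to board rear-edge ref, rack x -63.97069225847875 -20.50817620446127
turn [ 0.1  0.8 -0.2] shift after [ 5.2  1.9 97.5] shift now axes [ 6.6  1.7 97.4] sg 1 t 6.65
```

Emit:
play_rows:
  moves:
    - {"linear": [5.5,2,10],"delta_rot": [0.1,0.8,0.1]}
    - {"linear": [0,0,25],"delta_rot": [0,0,0]}
    - {"linear": [0,0,25],"delta_rot": [0,0,0]}
    - {"linear": [0,0,25],"delta_rot": [0,0,0]}
    - {"linear": [0,0,15],"delta_rot": [0,0,0]}
    - {"linear": [0,0,5],"delta_rot": [0,0,0]}
    - {"linear": [0,0,0],"delta_rot": [0,0,0]}

```text
time_s: 7.35
eef_pos: [0.459, -0.1973, 0.1145]
tool_rot: [-1.993, -2.428, -0.004]
wrist_force: [0.3, 0.2, 0.4]
width: 0.0242
```

```bash
python3 - <<'E'
from h import *
s=telemetry.sense();print(s["wrist_force"])
plan([0.434486+.0177,-0.2029107+.0036,.130],.2+np.pi/2)
E
```

```text
[0.2611811  0.18570979 0.36488058]
turn [ 0.1 -0.1 -0.2] shift after [ -0.6  -7.1 -15.5] shift now axes [ -0.6  -7.1 -15.5] sg 1 t 7.35
```

Emit:
play_rows:
  moves:
    - {"linear": [-0.5,-6,-10],"delta_rot": [0,0,0]}
    - {"linear": [0,0,0],"delta_rot": [0,0,0]}
    - {"linear": [0,0,0],"delta_rot": [0,0,0]}

```text
time_s: 7.65
eef_pos: [0.4544, -0.1992, 0.1265]
tool_rot: [1.991, 2.428, 0.005]
wrist_force: [-0.4, 0.0, -0.2]
width: 0.0242
```

Emit:
play_rows:
  moves:
    - {"linear": [0,0,0],"delta_rot": [0,0,0]}
    - {"linear": [0,0,0],"delta_rot": [0,0,0]}
    - {"linear": [0,0,0],"delta_rot": [0,0,0]}
  grip: -1

```text
time_s: 7.95
eef_pos: [0.4546, -0.199, 0.1278]
tool_rot: [1.99, 2.427, 0.007]
wrist_force: [0.5, 0.3, -2.1]
width: 0.0094
```

Emit:
play_rows:
  moves:
    - {"linear": [0,-8,0],"delta_rot": [0,0,0]}
    - {"linear": [0,-8,0],"delta_rot": [0,0,0]}
    - {"linear": [0,-8,0],"delta_rot": [0,0,0]}

```text
time_s: 8.25
eef_pos: [0.4303, -0.204, 0.1275]
tool_rot: [1.988, 2.427, 0.007]
wrist_force: [0.3, 1.0, -0.8]
width: 0.0095
```

```bash
python3 - <<'E'
from h import *
s=telemetry.sense();plan(s["eef_pos"],.2+np.pi/2)
E
```

```text
turn [ 0.4  0.  -0.1] shift after [0. 0. 0.] shift now axes [0. 0. 0.] sg 1 t 8.25
```

Emit:
play_rows:
  moves:
    - {"linear": [0,-9,0],"delta_rot": [0.3,0,0]}
    - {"linear": [0,-9,0],"delta_rot": [0,0,0]}
    - {"linear": [0,-9,0],"delta_rot": [0,0,0]}
    - {"linear": [0,-9,0],"delta_rot": [0,0,0]}
    - {"linear": [0,-9,0],"delta_rot": [0,0,0]}
    - {"linear": [0,-9,0],"delta_rot": [0,0,0]}
    - {"linear": [0,-7,0],"delta_rot": [0,0,0]}
    - {"linear": [0,0,0],"delta_rot": [0,0,0]}
    - {"linear": [0,0,0],"delta_rot": [0,0,0]}

```text
time_s: 9.15
eef_pos: [0.363, -0.2175, 0.128]
tool_rot: [1.994, 2.427, 0.0]
wrist_force: [0.6, 0.6, -0.4]
width: 0.0094
```

```bash
python3 - <<'E'
from h import *
s=telemetry.sense();plan(s["eef_pos"],.2+np.pi/2);print(s["wrist_force"])
im=read_camera("wrist");np.savez("w5.npz",**{k:s[k] for k in("eef_pos","tool_rot")})
t=read_camera("top")
th=.1965;u=np.array([np.cos(th),np.sin(th)]);print("rack x",(s["eef_pos"][:2]-[.5163,-.1838])@u*1e3+20)
a=cv2.resize(t[130:280,230:380,::-1],(600,600),interpolation=cv2.INTER_CUBIC)
cv2.imwrite("pics/t5.png",a)
E
```

```text
turn [ 0.   0.  -0.3] shift after [0. 0. 0.] shift now axes [0. 0. 0.] sg 1 t 9.15
[ 0.64162764  0.59716639 -0.40491286]
rack x -136.90111935175733
```

View pics/t5.png

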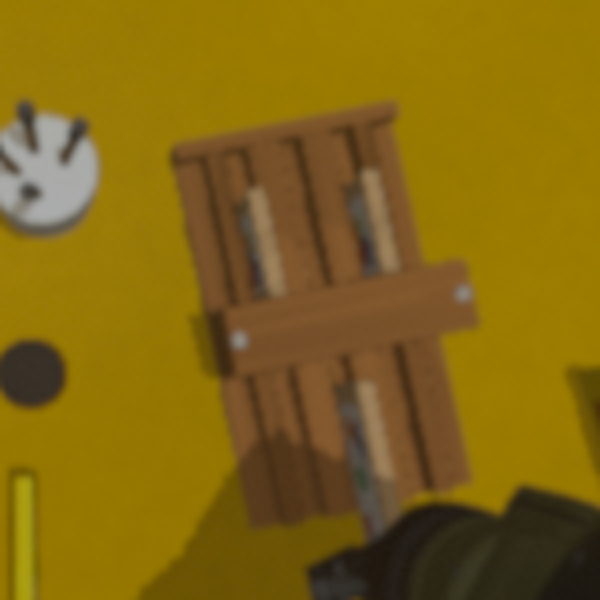

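Emit:
play_rows:
  moves:
    - {"linear": [0,0,0],"delta_rot": [0,0,0]}
    - {"linear": [0,0,0],"delta_rot": [0,0,0]}
    - {"linear": [0,0,0],"delta_rot": [0,0,0]}
    - {"linear": [0,14,3],"delta_rot": [0,0,0]}
    - {"linear": [0,14,4],"delta_rot": [0,0,0]}
    - {"linear": [0,14,4],"delta_rot": [0,0,0]}
    - {"linear": [0,0,0],"delta_rot": [0,0,0]}
    - {"linear": [0,0,0],"delta_rot": [0,0,0]}
  grip: -0.43

```text
time_s: 10.05
eef_pos: [0.4113, -0.209, 0.1159]
tool_rot: [1.989, 2.427, -0.0]
wrist_force: [-0.4, 0.8, -0.1]
width: 0.0241
```

```bash
python3 - <<'E'
from h import *
s=telemetry.sense();print(s["wrist_force"],s["eef_pos"]);plan(s["eef_pos"],.2+np.pi/2)
th=.1965;u=np.array([np.cos(th),np.sin(th)]);print("rack x",(s["eef_pos"][:2]-[.5163,-.1838])@u*1e3+20)
im=read_camera("wrist");cv2.imwrite("pics/w6.png",cv2.resize(im[:300,60:460,::-1],(800,600),interpolation=cv2.INTER_CUBIC))
E
```

```text
[-0.43975159  0.78697708 -0.08483441] [ 0.41129315 -0.20903293  0.11585747]
turn [ 0.1  0.2 -0.1] shift after [0. 0. 0.] shift now axes [0. 0. 0.] sg 1 t 10.05
rack x -87.91251631429293
```

View pics/w6.png

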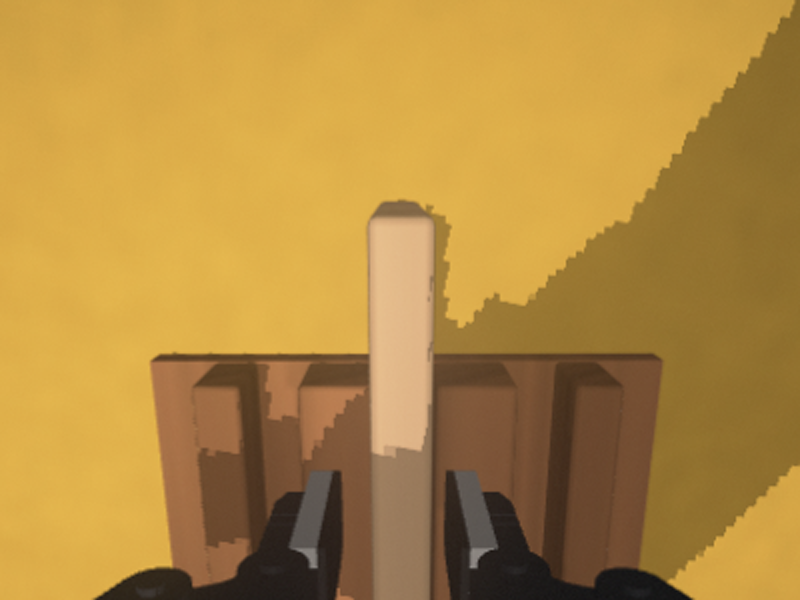

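The plaque stands straight between the fingers. Its front end is at crop (402,215), ahead of the rack.

```bash
python3 - <<'E'
from h import *
s=telemetry.sense();c=cam("wrist",s);px=lambda a:np.array(a)/2+[60,0]
a=at(c,px([[402,215],[401,590]]),.088);d=a[1]-a[0];th=np.arctan2(d[1],d[0]);u=np.array([np.cos(.2),np.sin(.2)])
print(a,th);ctr=a[0]+.06*u;print("center",ctr);plan([*ctr,.115],.2+np.pi/2)
E
```

```text
[[ 0.34286843 -0.22197533]
 [ 0.40322842 -0.20979968]] 0.19904624225786305
center [ 0.40167242 -0.21005517]
turn [ 0.2  0.2 -0.1] shift after [ 1.  -9.7  1. ] shift now axes [ 1.  -9.7  0.9] sg 1 t 10.1
```

Emit:
play_rows:
  moves:
    - {"linear": [1,-9,1],"delta_rot": [0.2,0.2,-0.1]}
    - {"linear": [0,0,0],"delta_rot": [0,0,0]}
    - {"linear": [0,0,0],"delta_rot": [0,0,0]}

```text
time_s: 10.4
eef_pos: [0.4002, -0.2097, 0.1147]
tool_rot: [-1.988, -2.429, 0.002]
wrist_force: [0.8, -0.5, -0.1]
width: 0.0247
```

Emit:
play_rows:
  moves:
    - {"linear": [0,0,0],"delta_rot": [0,0,0]}
    - {"linear": [0,0,0],"delta_rot": [0,0,0]}
    - {"linear": [0,0,0],"delta_rot": [0,0,0]}
  grip: -1
  force: 40

```text
time_s: 10.7
eef_pos: [0.3994, -0.2099, 0.1149]
tool_rot: [-1.99, -2.428, 0.002]
wrist_force: [0.1, 0.3, -1.5]
width: 0.0094
```

```bash
python3 - <<'E'
from h import *
s=telemetry.sense();print(s["wrist_force"]);plan([0.40167,-.210055,.115],.2+np.pi/2)
E
```

```text
[ 0.13634569  0.3138913  -1.49656387]
turn [-0.2 -0.1 -0.1] shift after [-0.6  2.2 -0.1] shift now axes [-0.6  2.2 -0.2] sg 1 t 10.7
```

Emit:
play_rows:
  moves:
    - {"linear": [0,0,-12],"delta_rot": [0,0,0]}
    - {"linear": [0,0,-25],"delta_rot": [0,0,0]}
    - {"linear": [0,0,-32],"delta_rot": [0,0,0]}
    - {"linear": [0,0,-32],"delta_rot": [0,0,0]}
    - {"linear": [0,0,-32],"delta_rot": [0,0,0]}
    - {"linear": [0,0,-32],"delta_rot": [0,0,0]}
    - {"linear": [0,0,-32],"delta_rot": [0,0,0]}
    - {"linear": [0,0,-25],"delta_rot": [0,0,0]}
    - {"linear": [0,0,-8],"delta_rot": [0,0,0]}
    - {"linear": [0,0,0],"delta_rot": [0,0,0]}

```text
time_s: 11.7
eef_pos: [0.3973, -0.2086, 0.3502]
tool_rot: [-1.983, -2.42, 0.005]
wrist_force: [-0.2, -0.6, -3.4]
width: 0.0095
```

```bash
python3 - <<'E'
from h import *
s=telemetry.sense();print(s["wrist_force"],s["width"],s["eef_pos"]);plan([.512,.142,.34],.0558+np.pi/2)
E
```

```text
[-0.16464778 -0.56573472 -3.35133148] 0.00954597003579123 [ 0.39729354 -0.2085832   0.35020016]
turn [-0.6 -0.4  8.1] shift after [343.6 134.1  10.2] shift now axes [321.1 181.4  10.9] sg 1 t 11.7
```

Emit:
play_rows:
  moves:
    - {"linear": [0,0,0],"delta_rot": [-0.3,-0.2,4]}
    - {"linear": [10,4,0],"delta_rot": [-0.3,-0.2,4]}
    - {"linear": [30,11,0],"delta_rot": [0,0,0]}
    - {"linear": [30,12,0],"delta_rot": [0,0,0]}
    - {"linear": [30,12,0],"delta_rot": [0,0,0]}
    - {"linear": [30,12,0],"delta_rot": [0,0,0]}
    - {"linear": [30,12,0],"delta_rot": [0,0,0]}
    - {"linear": [30,12,0],"delta_rot": [0,0,0]}
    - {"linear": [30,12,0],"delta_rot": [0,0,0]}
    - {"linear": [30,12,0],"delta_rot": [0,0,0]}
    - {"linear": [30,12,0],"delta_rot": [0,0,0]}
    - {"linear": [30,12,0],"delta_rot": [0,0,0]}
    - {"linear": [25,10,0],"delta_rot": [0,0,0]}
    - {"linear": [8,2,0],"delta_rot": [0,0,0]}
    - {"linear": [0,0,0],"delta_rot": [0,0,0]}
    - {"linear": [0,0,0],"delta_rot": [0,0,0]}

```text
time_s: 13.3
eef_pos: [0.5069, 0.1539, 0.3164]
tool_rot: [-2.143, -2.249, 0.056]
wrist_force: [-0.7, -0.2, -1.8]
width: 0.0096
```

```bash
python3 - <<'E'
from h import *
s=telemetry.sense();print(s["wrist_force"],s["width"],s["eef_pos"]);plan([.512,.142,.24],.0558+np.pi/2)
im=read_camera("wrist");np.savez("w7.npz",**{k:s[k] for k in("eef_pos","tool_rot")})
cv2.imwrite("pics/w7.png",cv2.resize(im[:,:,::-1],(800,600),interpolation=cv2.INTER_CUBIC))
E
```

```text
[-0.65719496 -0.18294879 -1.82309178] 0.00959013816008383 [0.50685893 0.1539419  0.31643072]
turn [-2.8 -0.  -0.4] shift after [-12.2   4.5  76.4] shift now axes [-12.2   8.3  76.1] sg 1 t 13.3
```

View pics/w7.png

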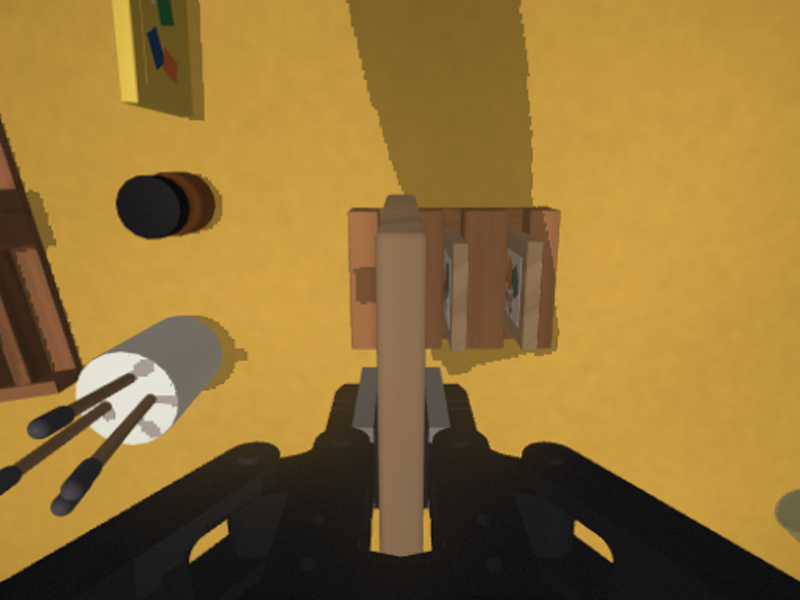

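```bash
python3 - <<'E'
from h import *
s=np.load("w7.npz");c=cam("wrist",s);k=1.5625
P=np.array([[-50,-73,32],[-50,73,32],[50,-73,32],[50,73,32]])/1e3
q,e=fit(c,P,np.array([[349,211],[559,211],[352,347],[556,349]])/k,[.51,.187,.056]);print(q,e)
print("small end tops",at(c,np.array([[458,350],[460,236],[531,350],[531,240]])/k,.078))
g=place([[0,-.045,.0]],*q)[0];print("groove",g)
u=np.array([np.cos(q[2]),np.sin(q[2])]);t=g[:2]-.002*u;plan([*t,.24],q[2]+np.pi/2)
# held plaque: front end top in tool frame (top ~27mm above grasp => tool z 54-27)
R=Rn.from_rotvec(s["tool_rot"]).as_matrix()
m=np.array(camera_model("wrist")["hand_eye"])
f=lambda v:s["eef_pos"]+R@np.array([v[0],v[1],.027])
for u_ in ([401.5,236],[402,552]):
  print("held pt tool xy",least_squares(lambda v:proj(c,f(v))[0]-np.array(u_)/k,[0,-.05]).x*1e3)
E
```

```text
[0.51089179 0.19152908 0.05045908] [0.3 2.6 1.5 2. ]
small end tops [[0.54516826 0.1920047 ]
 [0.47284966 0.18774738]
 [0.54287751 0.23821774]
 [0.47322948 0.23058271]]
groove [0.51316149 0.14658635 0.        ]
turn [-2.9 -0.  -0.1] shift after [-7.4  4.1 76.5] shift now axes [-7.4  7.9 76.2] sg 1 t 13.35
held pt tool xy [ -0.29406568 -57.32819859]
held pt tool xy [-0.13222668 14.8902799 ]
```

Emit:
play_rows:
  moves:
    - {"linear": [0,0,0],"delta_rot": [-2.9,0,-0.1]}
    - {"linear": [-10,1,18],"delta_rot": [0,0,0]}
    - {"linear": [-11,1,19],"delta_rot": [0,0,0]}
    - {"linear": [-11,1,19],"delta_rot": [0,0,0]}
    - {"linear": [-10,1,18],"delta_rot": [0,0,0]}
    - {"linear": [0,0,0],"delta_rot": [0,0,0]}
    - {"linear": [0,0,0],"delta_rot": [0,0,0]}

```text
time_s: 14.05
eef_pos: [0.5102, 0.1024, 0.2416]
tool_rot: [2.176, 2.262, 0.002]
wrist_force: [-0.7, 0.0, -1.3]
width: 0.0095
```

```bash
python3 - <<'E'
from h import *
s=telemetry.sense();print(s["wrist_force"],s["width"],s["eef_pos"]);plan([.511,.146,.24],.0505+np.pi/2)
im=read_camera("wrist");np.savez("w8.npz",**{k:s[k] for k in("eef_pos","tool_rot")})
cv2.imwrite("pics/w8.png",cv2.resize(im[:300,112:512,::-1],(800,600),interpolation=cv2.INTER_CUBIC))
for d in finder.outline_of("wrist","strip")[:2]:
    ys,xs=np.nonzero(d["region"]);print(d["conf"],d["position"],xs.min(),xs.max(),ys.min(),ys.max(),len(xs))
E
```

```text
[-0.73471302  0.01708075 -1.27946651] 0.0095044881883783 [0.51016195 0.1023682  0.2416168 ]
turn [ 0.2  0.1 -0.7] shift after [43.5  3.   1.6] shift now axes [43.6  2.5  1.6] sg 1 t 14.05
0.57 [303.9, 177.9] 297 310 125 224 1029
```

View pics/w8.png

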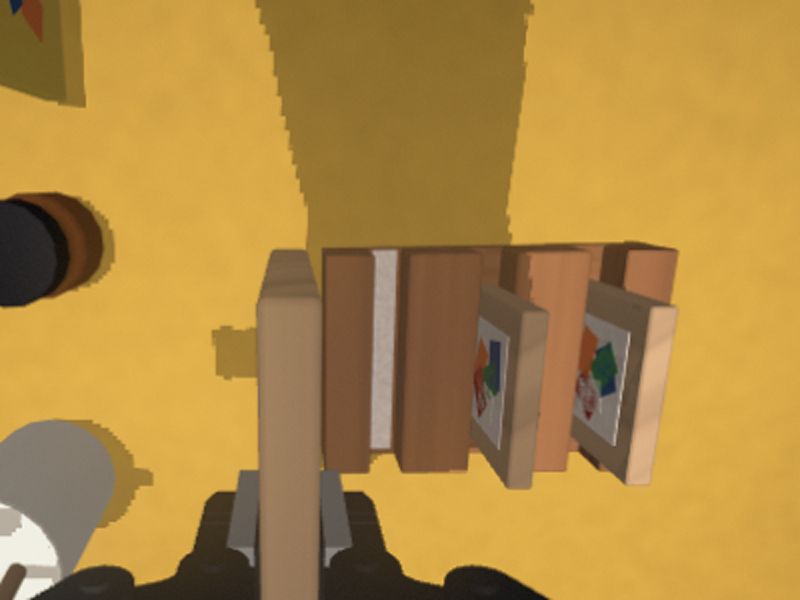

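```bash
python3 - <<'E'
from h import *
s=np.load("w8.npz");c=cam("wrist",s);px=lambda a:np.array(a)/2+[112,0]
P=np.array([[-48,-39.5,8.5],[48,-39.5,8.5],[-50,-52,32],[50,-52,32],[-50,-73,32],[50,-73,32],[-50,-7,32],[50,-7,32],[-50,73,32]])/1e3
uv=px([[397.5,251],[392.5,448],[372,250],[369,471],[323,250],[323,471],[481,250],[468,471],[677,251]])
q,e=fit(c,P,uv,[.511,.19,.05]);print(q,e)
g=place([[0,-.045,0]],*q)[0];print("groove",g)
th=q[2];u=np.array([np.cos(th),np.sin(th)]);plan([*(g[:2]-.0025*u),.16],th+np.pi/2)
R=Rn.from_rotvec(s["tool_rot"]).as_matrix();f=lambda v:s["eef_pos"]+R@np.array([v[0],v[1],.027])
for u_ in ([288.5,298],[289,590]):
  print("held pt tool xy",least_squares(lambda v:proj(c,f(v))[0]-px(u_),[0,-.05]).x*1e3)
E
```

```text
[0.50969997 0.18960308 0.0504951 ] [1.1 2.1 1.  0.5 0.7 0.8 1.1 0.6 2.5]
groove [0.51197129 0.14466043 0.        ]
turn [ 0.2  0.1 -0.6] shift after [41.6  1.1 82. ] shift now axes [41.7  0.3 81.9] sg 1 t 14.15
held pt tool xy [ -0.50626813 -57.94965416]
held pt tool xy [-0.41878614 -8.73715837]
```

Emit:
play_rows:
  moves:
    - {"linear": [14,0.5,0],"delta_rot": [0.2,0.1,-0.6]}
    - {"linear": [15,0.5,10],"delta_rot": [0,0,0]}
    - {"linear": [13,0,20],"delta_rot": [0,0,0]}
    - {"linear": [0,0,20],"delta_rot": [0,0,0]}
    - {"linear": [0,0,20],"delta_rot": [0,0,0]}
    - {"linear": [0,0,6],"delta_rot": [0,0,0]}
    - {"linear": [0,0,0],"delta_rot": [0,0,0]}
    - {"linear": [0,0,0],"delta_rot": [0,0,0]}

```text
time_s: 14.95
eef_pos: [0.5128, 0.1582, 0.1666]
tool_rot: [2.152, 2.285, 0.019]
wrist_force: [1.2, 0.2, -1.9]
width: 0.0096
```

```bash
python3 - <<'E'
from h import *
s=telemetry.sense();print(s["wrist_force"],s["width"]);th=.0505;u=np.array([np.cos(th),np.sin(th)])
n=np.array([-u[1],u[0]])
plan([*(np.array([.51197,.14466])-.0025*u+.00045*n),.16],th+np.pi/2)
im=read_camera("wrist");cv2.imwrite("pics/w9.png",cv2.resize(im[60:360,100:500,::-1],(800,600),interpolation=cv2.INTER_CUBIC))
np.savez("w9.npz",**{k:s[k] for k in("eef_pos","tool_rot")})
E
```

```text
[ 1.20362274  0.24875584 -1.92542311] 0.00962250925415902
turn [ 0.6 -0.4  0.5] shift after [-13.   -4.    6.6] shift now axes [-13.1  -4.2   6.4] sg 1 t 14.95
```

View pics/w9.png

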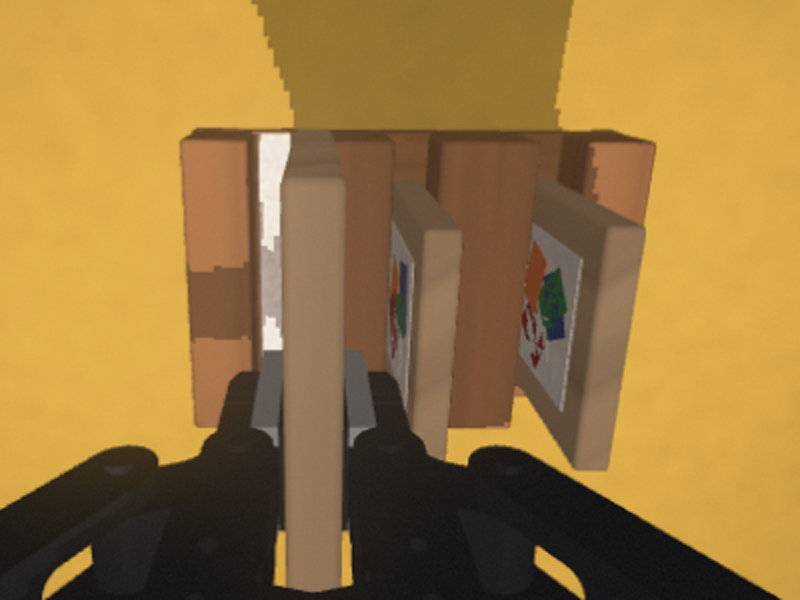

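Emit:
play_rows:
  moves:
    - {"linear": [-5,-2,0],"delta_rot": [0.6,-0.4,0.5]}
    - {"linear": [-5,-1,0],"delta_rot": [0,0,0]}
    - {"linear": [0,0,0],"delta_rot": [0,0,0]}
    - {"linear": [0,0,0],"delta_rot": [0,0,0]}
    - {"linear": [0,0,0],"delta_rot": [0,0,0]}

```text
time_s: 15.5
eef_pos: [0.5123, 0.147, 0.1697]
tool_rot: [2.164, 2.273, 0.007]
wrist_force: [0.1, -0.3, -2.6]
width: 0.0096
```

```bash
python3 - <<'E'
from h import *
S=np.load("w9.npz");c=cam("wrist",S);px=lambda a:np.array(a)/2+[100,60]
P=np.array([[-48,-50.5,8.5],[-50,-52,32],[-50,-73,32],[50,-73,32],[-50,73,32],[-50,-7,32],[-50,7,32]])/1e3
q,e=fit(c,P,px([[258,136],[247,140],[181,140],[194,427],[655,142],[392,140],[441,140]]),[.5097,.1896,.05]);print(q,e)
g=place([[0,-.045,0]],*q)[0];print("groove",g)
s=telemetry.sense();th=.0505;u=np.array([np.cos(th),np.sin(th)]);n=np.array([-u[1],u[0]]);print(s["eef_pos"])
for G in (g[:2],np.array([.51197,.14466])): plan([*(G-.0025*u+.00045*n),.16],th+np.pi/2)
E
```

```text
[0.51083925 0.19024512 0.05327492] [0.5 0.3 1.9 1.2 2.2 1.5 0.3]
groove [0.51323549 0.14530897 0.        ]
[0.51227567 0.14702109 0.1697447 ]
turn [ 0.3 -0.  -0.1] shift after [-1.3 -1.6  9.7] shift now axes [-1.3 -1.7  9.7] sg 1 t 15.5
turn [ 0.3 -0.  -0.1] shift after [-1.9 -2.9  9.7] shift now axes [-1.9 -3.   9.7] sg 1 t 15.5
```

Emit:
play_rows:
  moves:
    - {"linear": [-1.5,-2.2,8],"delta_rot": [0.3,0,-0.1]}
    - {"linear": [0,0,8],"delta_rot": [0,0,0]}
    - {"linear": [0,0,4],"delta_rot": [0,0,0]}
    - {"linear": [0,0,0],"delta_rot": [0,0,0]}
    - {"linear": [0,0,0],"delta_rot": [0,0,0]}

```text
time_s: 16.0
eef_pos: [0.5095, 0.1451, 0.1473]
tool_rot: [-2.164, -2.276, 0.001]
wrist_force: [-0.6, 1.0, -2.2]
width: 0.0092
```

```bash
python3 - <<'E'
from h import *
s=telemetry.sense();th=.0505;u=np.array([np.cos(th),np.sin(th)]);n=np.array([-u[1],u[0]]);print(s["eef_pos"],s["wrist_force"])
plan([*(np.array([.5126,.1450])-.0025*u+.00045*n),.115],th+np.pi/2)
E
```

```text
[0.50952884 0.14508747 0.14730232] [-0.56139305  0.95793169 -2.16459852]
turn [-0.1 -0.   0. ] shift after [ 0.2  0.6 32.3] shift now axes [ 0.2  0.6 32.3] sg 1 t 16.0
```

Aligned to within about 0.5 mm, so I'll lower and watch the force.

Emit:
play_rows:
  moves:
    - {"linear": [0.2,0,5],"delta_rot": [0,0,0]}
    - {"linear": [0,0,5],"delta_rot": [0,0,0]}
    - {"linear": [0,0,1],"delta_rot": [0,0,0]}
    - {"linear": [0,0,0],"delta_rot": [0,0,0]}

```text
time_s: 16.4
eef_pos: [0.5097, 0.1455, 0.1354]
tool_rot: [-2.163, -2.277, 0.001]
wrist_force: [-1.0, 0.4, -1.9]
width: 0.0097
```

```bash
python3 - <<'E'
from h import *
s=telemetry.sense();th=.0505;u=np.array([np.cos(th),np.sin(th)]);n=np.array([-u[1],u[0]]);print(s["eef_pos"],s["wrist_force"],s["moment"])
plan([*(np.array([.5126,.1450])-.0025*u+.00045*n),.115],th+np.pi/2)
E
```

```text
[0.50970967 0.14554457 0.13537425] [-0.99594092  0.35142372 -1.87744609] [ 0.03085522 -0.00730829 -0.00523406]
turn [-0.1 -0.   0. ] shift after [-0.2  0.4 20.4] shift now axes [-0.2  0.4 20.4] sg 1 t 16.4
```

Emit:
play_rows:
  moves:
    - {"linear": [0,0,6],"delta_rot": [0,0,0]}
    - {"linear": [0,0,6],"delta_rot": [0,0,0]}
    - {"linear": [0,0,3],"delta_rot": [0,0,0]}
    - {"linear": [0,0,0],"delta_rot": [0,0,0]}

```text
time_s: 16.8
eef_pos: [0.5098, 0.1456, 0.1192]
tool_rot: [-2.164, -2.277, 0.0]
wrist_force: [-0.3, 0.3, -1.5]
width: 0.0098
```

Emit:
play_rows:
  moves:
    - {"linear": [0,0,2],"delta_rot": [0,0,0]}
    - {"linear": [0,0,1],"delta_rot": [0,0,0]}
    - {"linear": [0,0,0],"delta_rot": [0,0,0]}

```text
time_s: 17.1
eef_pos: [0.5098, 0.1456, 0.1159]
tool_rot: [-2.164, -2.277, 0.001]
wrist_force: [-0.5, 0.9, -1.6]
width: 0.0093
```

Emit:
play_rows:
  moves:
    - {"linear": [0,0,1],"delta_rot": [0,0,0]}
    - {"linear": [0,0,1],"delta_rot": [0,0,0]}
    - {"linear": [0,0,0],"delta_rot": [0,0,0]}

```text
time_s: 17.4
eef_pos: [0.5101, 0.1456, 0.1152]
tool_rot: [-2.164, -2.277, -0.001]
wrist_force: [-0.6, 0.5, -1.9]
width: 0.0093
```

Emit:
play_rows:
  moves:
    - {"linear": [0,0,1],"delta_rot": [0,0,0]}
    - {"linear": [0,0,1],"delta_rot": [0,0,0]}
    - {"linear": [0,0,0],"delta_rot": [0,0,0]}

```text
time_s: 17.7
eef_pos: [0.5104, 0.1457, 0.1151]
tool_rot: [2.164, 2.277, 0.003]
wrist_force: [0.1, 1.6, -1.6]
width: 0.0094
```

Emit:
play_rows:
  moves:
    - {"linear": [0,0,2.5],"delta_rot": [0,0,0]}
    - {"linear": [0,0,2.5],"delta_rot": [0,0,0]}
    - {"linear": [0,0,1],"delta_rot": [0,0,0]}

```text
time_s: 18.0
eef_pos: [0.5106, 0.1457, 0.1149]
tool_rot: [2.163, 2.275, 0.007]
wrist_force: [-0.6, 0.2, 1.3]
width: 0.0095
```

The plaque is seated: it stopped at TCP z 0.1149, against 0.115 when it stood on the rack floor, with a reaction of about 3 N. Next I release it and retreat upward.

Emit:
play_rows:
  moves:
    - {"linear": [0,0,0],"delta_rot": [0,0,0]}
    - {"linear": [0,0,0],"delta_rot": [0,0,0]}
    - {"linear": [0,0,0],"delta_rot": [0,0,0]}
    - {"linear": [0,0,-15],"delta_rot": [0,0,0]}
    - {"linear": [0,0,-30],"delta_rot": [0,0,0]}
    - {"linear": [0,0,-35],"delta_rot": [0,0,0]}
    - {"linear": [0,0,-35],"delta_rot": [0,0,0]}
    - {"linear": [0,0,-30],"delta_rot": [0,0,0]}
    - {"linear": [0,-20,-10],"delta_rot": [0,0,0]}
    - {"linear": [0,0,0],"delta_rot": [0,0,0]}
    - {"linear": [0,0,0],"delta_rot": [0,0,0]}
  grip: -0.43

```text
time_s: 19.1
eef_pos: [0.4912, 0.1448, 0.272]
tool_rot: [2.163, 2.276, 0.005]
wrist_force: [-0.6, 0.1, -0.1]
width: 0.0246
```

```bash
python3 - <<'E'
from h import *
s=telemetry.sense();print(s["eef_pos"],s["wrist_force"],s["width"],s["time_s"])
w=read_camera("wrist");c=read_camera("scene");np.savez("w10.npz",**{k:s[k] for k in("eef_pos","tool_rot")})
a=cv2.resize(w[60:360,112:512],(800,600),interpolation=cv2.INTER_CUBIC)[:600,:400+0] if 0 else cv2.resize(w,(400,300))
b=cv2.resize(c[120:270,130:400],(540,300))
W=cv2.resize(w[40:300,130:390],(400,400));C=cv2.resize(c[130:270,150:400],(400,224))
out=np.zeros((600,800,3),np.uint8);out[:400,:400]=W
out[:400,400:]=cv2.resize(c[170:270,300:400],(400,400));out[400:,:400]=cv2.resize(c[130:240,140:300],(400,200))
t=read_camera("top");out[400:,400:]=cv2.resize(t[140:270,110:370],(400,200))
cv2.imwrite("pics/fin.png",out[:,:,::-1])
E
```

```text
[0.49120309 0.14483231 0.27203539] [-0.63378847  0.06442179 -0.12027859] 0.02458654320974259 19.1
```

View pics/fin.png

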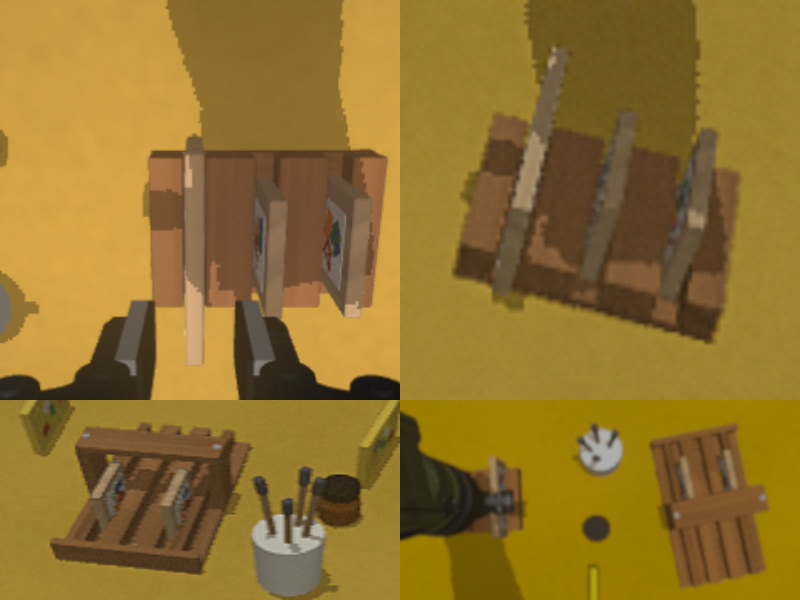

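The plaque stands upright in the left (empty) groove, with ends at wrist crop (195,150) and (195,363). The other plaques, the pot and the jar look unmoved. One numeric check of the centring, then I hand in.

```bash
python3 - <<'E'
from h import *
c=cam("wrist",np.load("w10.npz"));k=400/260
a=at(c,np.array([[194.5,150],[195,363]])/k+[130,40],.088);m=a.mean(0)
q=[.5103,.1899,.0515];d=m-q[:2];C,S=np.cos(q[2]),np.sin(q[2])
print("len",np.linalg.norm(a[1]-a[0]),"centre in stand frame mm",(d@np.array([[C,-S],[S,C]])*1e3).round(1))
# seated: predicted px if z were 10 mm up would change apparent length
print(r.close_job())
E
```

```text
len 0.119432285671391 centre in stand frame mm [ -1.6 -44. ]
the job is handed in; nothing more can be done
None
```

The longest plaque now stands upright in the display stand's empty groove, and the job is handed in. It took about 19 s of the 56 s allowed.

**What I did:** I slid the plaque forward along the rack's middle groove with two grips, one behind the board and one in front, until it was clear. I then gripped it near its middle, lifted it over the pot, and lowered it into the stand until it touched bottom before letting go.

**Last checks:**
- **Seating:** the tool stopped at z = 0.1149 m, against 0.115 m when the plaque stood on the rack's floor. The contact force was about 3 N.
- **Centring:** the final picture puts the plaque 1.6 mm off centre along the groove and 1 mm off across it. Its measured length is 119 mm, against 120 mm actual.
- **Other items:** the other plaques, the brush pot and the paint jar look unmoved in the final pictures. I judged this by eye.

**Disagreements:** two things did not agree along the way.
- My early camera estimates of the stand's position differed by about 4 mm. The two closer looks agreed to about 1.3 mm, and to 0.6 mm across the groove.
- One sideways move over the stand overshot by 13 mm while the plaque was still above it, and I corrected it before lowering.

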